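# Fetch the chip carrier from behind the bottles and set it on the balance

### The job

The black chip carrier stands in the white spill tray behind three bottles that are in the way: first move all three bottles (square bottle, round bottle, jar) over to the empty steel tray, upright, leaving the carrier where it is until all three stand there. Then lift out the carrier, keep it level, and set it flat on the middle of the balance's pan. Once it sits there, put every bottle back upright on the very spot in the white tray where it stood at the start, without knocking over or pushing about anything else on the bench.

Things in the scene. Friction and masses are not known exactly. Their poses are not given: they have to be found in the camera images.
- square_bottle_mid (a point): Loose translucent pale grey plastic bottle of square section with a white cap, 48 x 48 mm, 128 mm tall, standing, about 0.16 kg. Its round white screw cap is 36 mm in diameter and spans heights 102 to 128 mm above the bottle's foot; it is taken by the cap (below it lie a 30 mm neck and, from 99 down to 88 mm, the shoulder). This point is on its axis half-way up, 64 mm above its foot; z points up, x and y are square to its sides.
- round_bottle_mid (a point): Loose round brown glass bottle with sloping shoulder and small black screw cap, 50 mm in diameter, 140 mm tall, standing, about 0.20 kg. The cap is 32 mm in diameter and spans heights 112 to 140 mm above the foot; it is taken by the cap (neck 26 mm, shoulder from 104 mm down). This point is on its axis half-way up, 70 mm above its foot; z points up.
- jar_mid (a point): Loose round translucent pale grey plastic jar, 48 mm in diameter, with a wide white lid as broad as itself (50 mm in diameter), 118 mm tall, standing, about 0.15 kg. The lid spans heights 90 to 118 mm above the foot; it is taken by the lid. This point is on its axis half-way up, 59 mm above its foot; z points up. The three bottles stand in one row along the white tray's near side, about 64 mm apart centre to centre (gaps about 15 mm), in any order.
- carrier_mid (a point): Loose black plastic chip carrier, an open long tray with seven lanes of grey chips (fixed in it): 58 mm wide (its x), 150 mm long (its y), 30 mm high, about 0.16 kg. It lies flat in the white tray behind the row of bottles, long side parallel to the row, about 16 mm clear of it; it is gripped across its 58 mm width, by the two long rails. This point is its centre, 15 mm above its underside; z points up.
- spill_tray: Fixed white tray, 190 mm (x, depth) by 250 mm (y), with a 22 mm high lip 4 mm thick all round and a flat floor 4 mm thick. Origin at the centre of its underside, x pointing to the far side. The bottles stand in a row at x about -48 mm; the carrier lies at x about +22 mm.
- side_tray: Fixed empty shallow steel tray, 260 mm (x) by 200 mm (y), with a lip 12 mm high and 3 mm thick and a flat floor 3 mm thick, to the left or the right of the white tray: the place to park the bottles, anywhere on its floor. Origin at the centre of its underside.
- pan (a point): Centre of the top face of the flat square steel pan (170 x 170 mm, sides along this point's x and y) of the fixed laboratory balance, 85 mm above the bench, on the other side of the white tray. The balance's body (290 mm in x by 205 mm in y, 62 mm high; a display and keys up to about 75 mm high at its near end) is lower than the pan; its centre lies 50 mm in -x from this point.
- green_bin: Bystander, not to be moved: loose green plastic bin of metal clips, 85 x 125 x 50 mm high, beyond the white tray. Origin at the centre of its underside.
- glass_dish: Bystander, not to be moved: loose square clear glass dish, 105 x 105 x 58 mm high, beyond the white tray. Origin at the centre of its underside.
There are look-alikes about, which are no part of the job. Leave any yellow look-alike of the part that bears square_bottle_mid alone. Leave any yellow look-alike of the part that bears jar_mid alone.

How it is judged (in metres and radians):
On the way, in this order (a step that is already met when the one before it is completed fails the run):
1. all three bottles stand upright in the steel tray, the carrier still where it was (x of square_bottle_mid in the frame of side_tray between -0.125 and 0.125 m and y of square_bottle_mid in the frame of side_tray between -0.095 and 0.095 m and z of square_bottle_mid in the frame of side_tray below 0.075 m and angle between each of square_bottle_mid, round_bottle_mid, jar_mid's own z axis and vertical below 0.12 rad and x of round_bottle_mid in the frame of side_tray between -0.125 and 0.125 m and y of round_bottle_mid in the frame of side_tray between -0.095 and 0.095 m and z of round_bottle_mid in the frame of side_tray below 0.081 m and x of jar_mid in the frame of side_tray between -0.125 and 0.125 m and y of jar_mid in the frame of side_tray between -0.095 and 0.095 m and z of jar_mid in the frame of side_tray below 0.07 m and distance of carrier_mid from where it was at the start of the episode below 0.02 m), for 0.2 s.
2. the carrier lies flat on the middle of the balance pan, let go, while the three bottles still stand in the steel tray (x of square_bottle_mid in the frame of side_tray between -0.125 and 0.125 m and y of square_bottle_mid in the frame of side_tray between -0.095 and 0.095 m and z of square_bottle_mid in the frame of side_tray below 0.075 m and angle between each of square_bottle_mid, round_bottle_mid, jar_mid's own z axis and vertical below 0.12 rad and x of round_bottle_mid in the frame of side_tray between -0.125 and 0.125 m and y of round_bottle_mid in the frame of side_tray between -0.095 and 0.095 m and z of round_bottle_mid in the frame of side_tray below 0.081 m and x of jar_mid in the frame of side_tray between -0.125 and 0.125 m and y of jar_mid in the frame of side_tray between -0.095 and 0.095 m and z of jar_mid in the frame of side_tray below 0.07 m and horizontal distance between carrier_mid and pan below 0.015 m and z of carrier_mid in the frame of pan between 0.01 and 0.02 m and angle between carrier_mid's own z axis and vertical below 0.06 rad and contact force between the fingers and carrier below 0.1 N), for 0.2 s.
At the end, for the whole second after the job is handed in: The carrier rests flat on the balance pan, its centre within 15 mm of the pan's centre, and each of the three bottles stands upright and at rest in the white tray within 15 mm of the spot where it itself stood at the start (horizontal distance between carrier_mid and pan below 0.015 m and z of carrier_mid in the frame of pan between 0.01 and 0.02 m and angle between each of carrier_mid, square_bottle_mid, round_bottle_mid, jar_mid's own z axis and vertical below 0.06 rad and distance of each of square_bottle_mid, round_bottle_mid, jar_mid from where it was at the start of the episode below 0.015 m and linear speed of each of square_bottle, round_bottle, jar, carrier below 0.02 m/s); the robot touches nothing.
It fails at once if a bottle is tipped (leans more than 30 degrees) (angle between any of square_bottle_mid, round_bottle_mid, jar_mid's own z axis and vertical above 0.52 rad).
It fails at once if the carrier leans more than 20 degrees (angle between carrier_mid's own z axis and vertical above 0.35 rad).
It fails at once if a bystander (green bin or glass dish) is pushed more than 20 mm (distance of any of green_bin, glass_dish from where it was at the start of the episode above 0.02 m).
It also fails if it takes over 144 s, if anything falls off the work surface, if the arm or the gripper's body presses on something with over 40 N, if the wrist force passes 120 N, or if a joint passes its speed limit or range.

### The arm

A 6-joint arm with a two-finger parallel gripper is mounted at the origin on the work surface. World frame = base frame: x ahead of the robot, y to its left, z up, the work surface at z = 0. Lengths are in mm, angles in rad, forces in N, time in s.
With the tool pointing down it reaches from about 200 to 875 mm from the base axis. Payload 3.4 kg.
Tool frame: the origin (TCP) lies at the very end of the fingers, on their centre line; the grasp point (between the pads) lies 19 mm behind it; z points along the fingers, x is the direction in which the jaws open and shut, and the axes are right-handed (so a half turn about z gives the same grasp; the last joint's range is limited). The gripper opens to 94 mm and grips with 3 to 60 N. Pads are 16 mm wide; open, the fingers measure 119 mm over their backs; the gripper's body (75 mm by 177 mm) begins 78 mm behind the grasp point.
Start: joints at [1.034, 0.276, 1.505, -0, 1.361, -0.121], TCP at [232.277, 526.037, 180.993] pointing down, gripper open.
Joint ranges: [-2.89, 2.89], [-0.75, 2.08], [0.22, 2.7], [-1.18, 4.32], [0.11, 2.71], [-2.7, 2.7]. Speed limits (rad/s): [2.57, 2.57, 3.14, 3.14, 3.14, 3.14].

### API

Orientations are given as [roll, pitch, yaw] about the fixed x, y, z axes, in that order (R = Rz(yaw) Ry(pitch) Rx(roll)).
In Python, from station import bot gives the robot as it stands.
- The arm moves only by the tool jog_arm, never from a script. Its arguments are lists of equal length, an entry for each row: "delta_rot": the turn, a rotation vector about the tool's x, y, z in degrees, a list of three; "travel": the shift along the tool's x, y, z in mm, a list of three; "grip": the closure, from -1 (fully open) to 1 (shut). In form: {"delta_rot": [[wx, wy, wz], ...], "travel": [[x, y, z], ...], "grip": [grip, ...]}. A call has exactly 8 rows; each row is the pose to reach, as a shift and turn from the pose measured when the call began, along the tool's axes at that moment; what a row does not reach only later rows make up. A row lasts 1/10 s, in which the tool goes at most 50 mm and 8.59 degrees, less where a joint would pass 70% of its speed; a pose out of reach is approached as far as the arm can. A call with a gripper value outside its range is refused whole. The fingers move at their own pace and stop on an object; "newtons" is the grip in N (left out, the last holds). Time passes only in rows, so rows that repeat a pose let the fingers close, or fill a call up. It gives the time, the measured TCP pose, the force and the opening at its end, in the units of the state.
- bot.sense(): the state, without advancing time (a new reading comes with each control period).
- bot.capture(name): name is "scene" or "top"; returns the picture (480x640x3 uint8, blue, green, red); there is no depth.
- bot.camera_model(name): a dict with "fx", "fy", "cx", "cy" (pixels), "k1" (the pictures are not rectified: a ray, as slopes to the right and down, at radius r is drawn at 1 + k1 r^2 times it, then the intrinsics apply), "R" (3x3) and "t" (3): a world point X has camera coordinates R X + t. Camera axes: x right, y down, z forward; pixel columns grow to the right and rows downward; lengths in mm; the calibration is good to about 2 mm. A picture is of the moment at which its call begins. camera_model takes no time and is no camera call.
- bot.sign_off(): hands the job in, once; it reports no verdict.
The state is a dict: "time": time; "joint_positions": joint angles; "joint_velocities": joint speeds; "effort": joint torques, N m; "tool_pos": TCP position; "tcp_rot": TCP orientation; "contact_force": force on the tool from outside, world axes, zero at the start; "torque": the same for the moment, N m; "opening": opening from 0.0 (shut) to 1.0 (fully open).
Only numpy, scipy, OpenCV 4.12 (cv2) and the standard library are available. Lean on these libraries where they do the work, as an engineer would, in place of code of your own. Each camera call takes 0.05 s, during which the arm holds its last target. There are 200 camera calls.

## Working session

There is one attempt and no reset: what is moved stays moved. The work goes in short steps, Python scripts to look and compute and a tool call to move; the robot and the scene stay as the last step left them, time stands still between calls to the robot, and variables do not carry over. Pictures are saved under pics/ and viewed, about 12 in all and at most 16, crops included, and the job is handed in when it is done.

Besides the shell and the picture viewer there is one more tool, called after ">>>" in YAML: its name, and indented under it one key for each argument. jog_arm: Moves the arm, as the interface text tells. Its arguments: {"type":"object","properties":{"delta_rot":{"type":"array"},"travel":{"type":"array"},"grip":{"type":"array"},"newtons":{"type":"number"}},"required":["delta_rot","travel","grip"]}

```bash
mkdir -p pics
python3 - <<'E'
from station import bot
import cv2
for n in("scene","top"):
    cv2.imwrite(f"pics/{n}0.png",bot.capture(n)); m=bot.camera_model(n); print(n,m)
print(bot.sense())
E
```

```text
scene {'fx': 458.0922358995912, 'fy': 458.0922358995912, 'cx': 321.803945478436, 'cy': 239.46146941936036, 'k1': -0.11399195089369296, 'R': array([[ 0.26542883,  0.96386504, -0.0226214 ],
       [ 0.56654964, -0.17491502, -0.80524918],
       [-0.78010835,  0.2009202 , -0.59250488]]), 't': array([-146.42463566, -243.32259512, 1262.03230135])}
top {'fx': 590.3819631106795, 'fy': 590.3819631106795, 'cx': 319.55745834274416, 'cy': 243.5737124646626, 'k1': -0.022221470793287634, 'R': array([[-0.14551883, -0.98935485,  0.00111364],
       [-0.96925267,  0.14233617, -0.20072287],
       [ 0.19842764, -0.03028836, -0.97964743]]), 't': array([  74.98625356,  574.17184786, 1006.55965619])}
{'time': 0.1, 'joint_positions': array([ 1.03403417e+00,  2.76526157e-01,  1.50595797e+00, -2.94662022e-05,
        1.36065410e+00, -1.20998260e-01]), 'joint_velocities': array([ 0.00041412,  0.00082335, -0.0032969 ,  0.0003963 , -0.00197566,
        0.00017494]), 'effort': array([ 1.84644094e-03, -4.05455303e+01, -2.37778062e+01,  7.02187023e-02,
        2.98966281e-02, -5.18392096e-05]), 'tool_pos': array([231.98937324, 525.56810121, 180.21378437]), 'tcp_rot': array([-3.14143469e+00,  1.53775564e-03,  1.15503872e+00]), 'contact_force': array([0.18399549, 0.22774019, 0.30230172]), 'torque': array([ 0.01669342, -0.01795915,  0.01855476]), 'opening': 1.0023039589988612}
```

View pics/scene0.png

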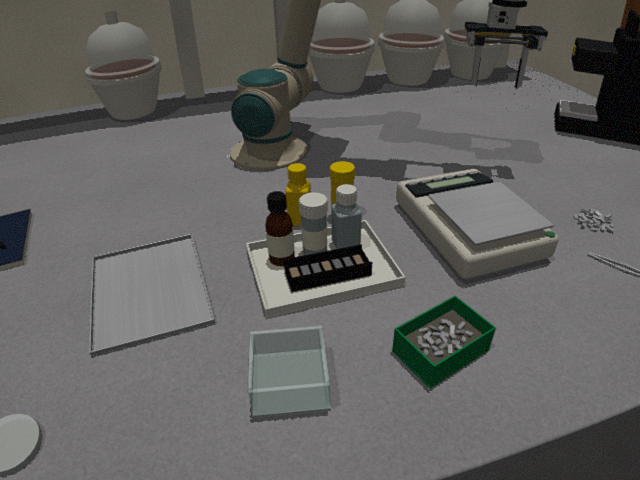

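View pics/top0.png

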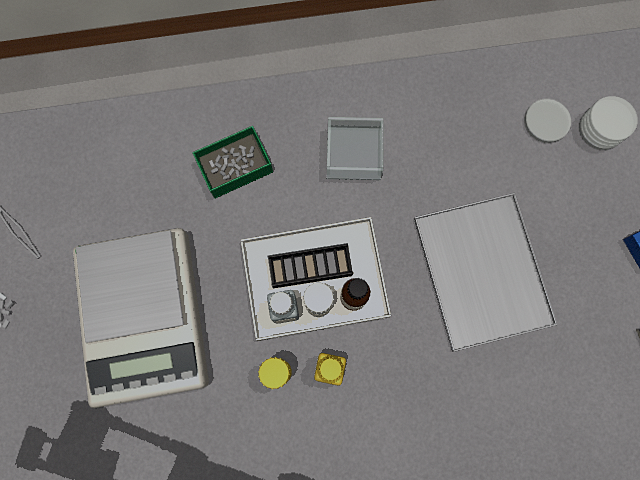

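The top view shows the row from left to right: square bottle (281,302), jar (319,299), round bottle (357,288). The carrier is at (310,265). The yellow look-alikes, at (274,373) and (331,368), are nearer the robot and outside the tray, so I leave them alone. White stacks at (548,120) and (610,120) are no part of the job. Next is one close crop to check this and get exact pixels.

```bash
cat > h.py <<'E'
import numpy as np, cv2
from station import bot
def ray(n,px,z):
    m=bot.camera_model(n); K=np.array([[m['fx'],0,m['cx']],[0,m['fy'],m['cy']],[0,0,1]])
    u=cv2.undistortPoints(np.array(px,float).reshape(-1,1,2),K,np.array([m['k1'],0,0,0.]),).reshape(-1,2)
    d=np.c_[u,np.ones(len(u))]@m['R']; c=-m['R'].T@m['t']
    s=(np.broadcast_to(z,len(u))-c[2])/d[:,2]; return c+d*s[:,None]
def proj(n,X):
    m=bot.camera_model(n); p=np.atleast_2d(X)@m['R'].T+m['t']; s=p[:,:2]/p[:,2:]
    s=s*(1+m['k1']*(s**2).sum(1,keepdims=True)); return s*[m['fx'],m['fy']]+[m['cx'],m['cy']]
E
python3 - <<'E'
import cv2
a=cv2.imread("pics/top0.png")
cv2.imwrite("pics/c1.png",cv2.resize(a[205:395,230:400],None,fx=4,fy=4,interpolation=cv2.INTER_CUBIC)[:600*2][:, :].copy()[:760,:680][:600])
E
```

```text
(no output)
```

View pics/c1.png

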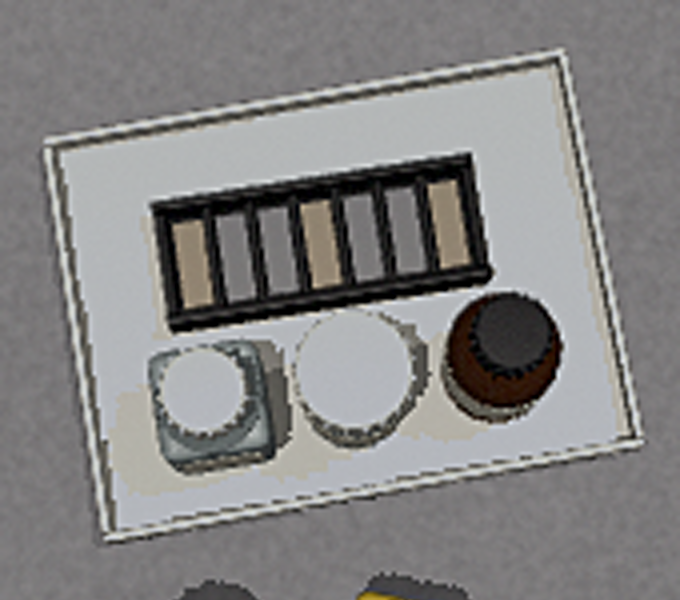

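The crop confirms my choice. In crop pixels (4x), the square cap is at (203,391), the jar lid at (354,369), the black cap at (514,333) and the carrier corners at (152,203), (470,155), (491,272) and (172,330).

Run:
```python
from h import *
np.set_printoptions(precision=1,suppress=True)
f=lambda P:np.array(P)/4+[230-.4,205-.4]
def rect(W,name):
    c=W.mean(0)[:2]; e=[W[0]+W[1]-W[2]-W[3], W[1]+W[2]-W[0]-W[3]]  # up(+x) , right(-y)
    for k in e: pass
    ax=np.degrees(np.arctan2(e[0][1],e[0][0])); ay=np.degrees(np.arctan2(-e[1][1],-e[1][0]))-90
    print(name,c,"sizes",np.linalg.norm(e[0])/2,np.linalg.norm(e[1])/2,"yaw",ax,ay)
    return c
c=rect(ray("top",f([(44,142),(565,50),(642,443),(106,541)]),22),"tray")
rect(ray("top",f([(152,203),(470,155),(491,274),(172,330)]),34),"carrier")
rect(ray("top",[(74,247),(176,231),(186,323),(85,342)],85),"pan?")
rect(ray("top",[(415,217),(514,195),(554,324),(453,350)],12),"side")
B=ray("top",f([(203,391),(354,369),(514,333)]),[132,122,144]);print("bottles sq,jar,round",B)
print("yellow jar,sq",ray("top",[(274,373),(331,370)],[118,128]))
print(np.diff(B[:,:2],axis=0),np.linalg.norm(np.diff(B[:,:2],axis=0),axis=1))
print("scene reproj",proj("scene",B))
a=cv2.imread("pics/scene0.png");print
cv2.imwrite("pics/c2.png",np.vstack([cv2.resize(a[150:320,240:410],None,fx=4,fy=4,interpolation=cv2.INTER_CUBIC)])[:600])
t=cv2.imread("pics/top0.png");cv2.imwrite("pics/c3.png",cv2.resize(t[220:410,60:220],None,fx=3,fy=3,interpolation=cv2.INTER_CUBIC))
```

```text
tray [524.9   8. ] sizes 187.124959354866 247.67187440365623 yaw 1.601472376773933 1.9221215006781023
carrier [547.5  13. ] sizes 57.88384760205831 147.7902564624125 yaw 1.1765989405920025 1.0372380117608344
pan? [548.7 327.4] sizes 165.82047716063153 177.72473113712633 yaw 1.6025301571485813 1.5835065501360646
side [ 493.7 -307.5] sizes 254.86158690042126 195.5704263160955 yaw 5.142636116448066 4.995807581898944
bottles sq,jar,round [[475.9  71.  132. ]
 [476.9   8.2 122. ]
 [479.6 -58.1 144. ]]
yellow jar,sq [[364.8  97.3 118. ]
 [356.1   4.9 128. ]]
[[  1.1 -62.8]
 [  2.6 -66.3]] [62.8 66.4]
scene reproj [[346.9 188.3]
 [313.6 198.8]
 [276.5 194.7]]
```

View pics/c2.png

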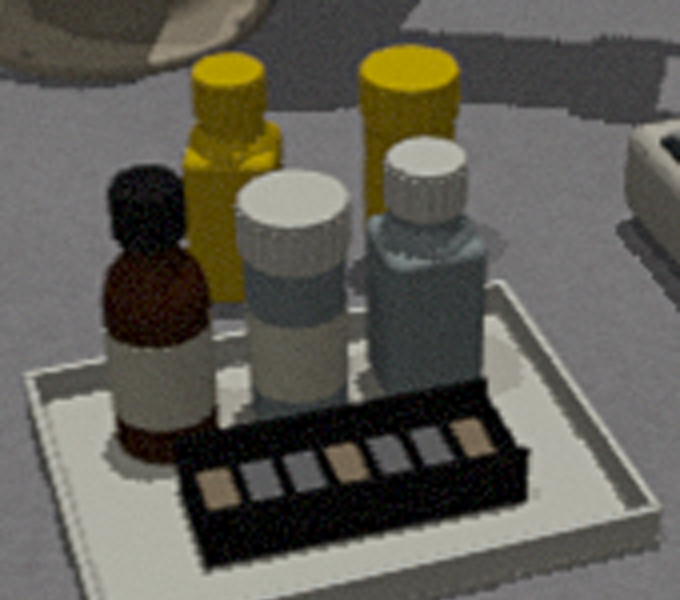

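View pics/c3.png

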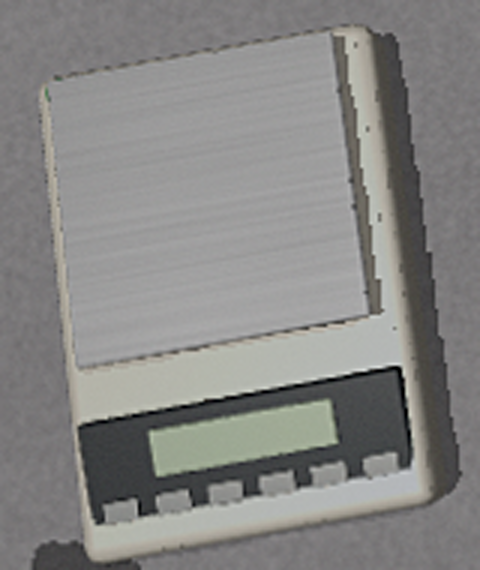

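Both views agree: the caps reproject into the scene picture to within about 1 px. The pan corners in the crop are (50,82), (333,35), (369,315) and (78,368). I'll start moving towards the round bottle, which is nearest the steel tray, with tool yaw set to 0.

>>> jog_arm:
  delta_rot:
    - [0,0,8.3]
    - [0,0,16.6]
    - [0,0,24.9]
    - [0,0,33.1]
    - [0,0,41.4]
    - [0,0,49.7]
    - [0,0,58]
    - [0,0,66.2]
  travel:
    - [-434,463,-20]
    - [-434,463,-20]
    - [-434,463,-20]
    - [-434,463,-20]
    - [-434,463,-20]
    - [-434,463,-20]
    - [-434,463,-20]
    - [-434,463,-20]
  grip: [-1,-1,-1,-1,-1,-1,-1,-1]
  newtons: 20

```text
time: 0.9
tool_pos: [388.5, 156.1, 193.4]
tcp_rot: [3.14, 0.001, -0.006]
contact_force: [1.4, 0.7, -0.1]
opening: 1.003
```

Run:
```python
from h import *
W=ray("top",np.array([(50,82),(333,35),(369,315),(78,368)])/3+[59.7,219.7],85);print(W,W.mean(0)); print(np.linalg.norm(np.diff(W,axis=0),axis=1)); print(bot.sense())
```

```text
[[629.60488545 416.11101958  85.        ]
 [633.52573178 248.50557364  85.        ]
 [467.36535445 243.86049488  85.        ]
 [461.36565526 411.0289228   85.        ]] [547.96540673 329.87650272  85.        ]
[167.65130046 166.22529216 167.27605831]
{'time': 0.9, 'joint_positions': array([ 2.16593487e-01,  2.91631027e-02,  1.77956343e+00, -1.16108956e-03,
        1.33377856e+00,  2.22915140e-01]), 'joint_velocities': array([-1.19873598, -0.03128763, -0.00665834, -0.00245286,  0.02315941,
        0.2331302 ]), 'effort': array([ 6.32588893e+00, -2.71112537e+01, -2.23907858e+01,  2.40588508e-02,
        3.75644211e-01, -1.90830384e-01]), 'tool_pos': array([388.52089256, 156.07310121, 193.44952082]), 'tcp_rot': array([ 3.14029044e+00,  6.40561796e-04, -6.04892575e-03]), 'contact_force': array([ 1.38836773,  0.74098855, -0.12386575]), 'torque': array([-0.07612869,  0.01451373,  0.00261216]), 'opening': 1.0025539821910023}
```

>>> jog_arm:
  delta_rot:
    - [0,0,-0.35]
    - [0,0,-0.35]
    - [0,0,-0.35]
    - [0,0,-0.35]
    - [0,0,-0.35]
    - [0,0,-0.35]
    - [0,0,-0.35]
    - [0,0,-0.35]
  travel:
    - [91,213,0]
    - [91,213,0]
    - [91,213,0]
    - [91,213,0]
    - [91,213,0]
    - [91,213,0]
    - [91,213,0]
    - [91,213,30]
  grip: [-1,-1,-1,-1,-1,-1,-1,-1]

```text
time: 1.7
tool_pos: [480.7, -57.2, 166.3]
tcp_rot: [3.139, -0.007, 0.001]
contact_force: [-0.2, -0.3, -0.7]
opening: 1.002
```

Run:
```python
from h import *
a=bot.capture("scene");b=bot.capture("top");f=lambda i,x,y:cv2.resize(i[y:y+150,x:x+130],None,fx=3,fy=3)
cv2.imwrite("pics/d1.png",np.hstack([f(a,215,140),f(b,290,210)])); print(bot.sense()['tool_pos'])
```

```text
[474.68470622 -55.28837534 160.9321046 ]
```

View pics/d1.png

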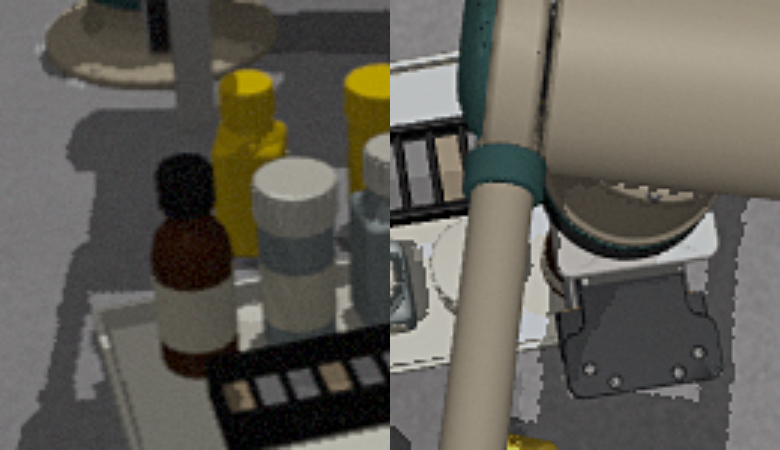

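Run:
```python
from h import *
s=bot.sense();print(s['time'],s['tool_pos'],s['tcp_rot'],s['joint_velocities'])
x,y,z=s['tool_pos']
P=proj("scene",[[x+47,y,z],[x-47,y,z],[x,y+47,z],[x,y-47,z]]);print(P)
a=bot.capture("scene")
cv2.imwrite("pics/d2.png",cv2.resize(a[20:220,180:440],None,fx=3,fy=3)); print(bot.sense()['tool_pos'])
```

```text
1.8 [474.68470622 -55.28837534 160.9321046 ] [-3.14039193e+00  7.81867117e-03  1.61616835e-03] [ 0.00357104 -0.01918007 -0.05836848 -0.00048409  0.043328   -0.00147362]
[[282.16943313 198.11876705]
 [271.92685431 172.31655992]
 [303.36272278 180.48293036]
 [249.68472459 188.84561724]]
[475.95471957 -55.6482875  162.4888046 ]
```

View pics/d2.png

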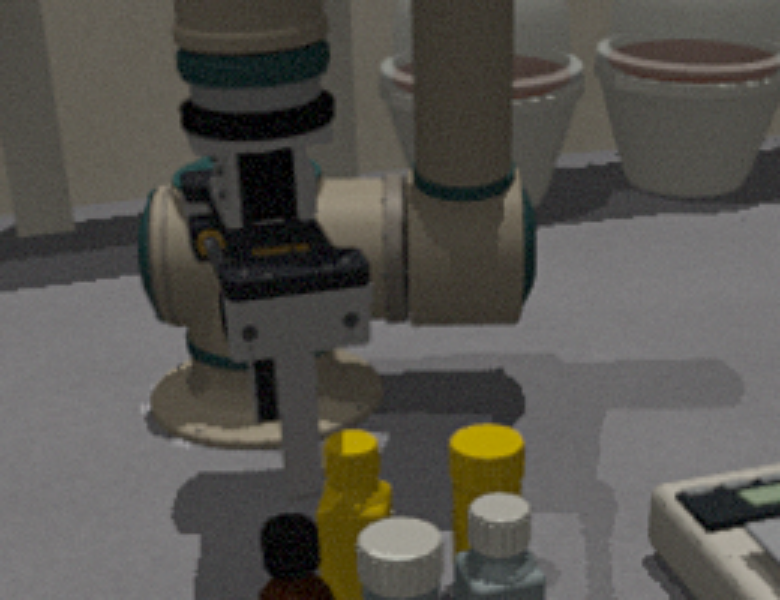

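Run:
```python
from h import *
np.set_printoptions(precision=1,suppress=True)
for n in("scene","top"):
    m=bot.camera_model(n);print(n,-m['R'].T@m['t'])
s=bot.sense();x,y,z=s['tool_pos'];print(s['tool_pos'],s['joint_positions'])
for dz in(0,97,160): print(dz,proj("scene",[[x+47,y,z+dz],[x+88,y,z+dz],[x-88,y,z+dz]]).tolist(),proj("top",[[x,y,z+dz],[x+88,y,z+dz],[x-88,y,z+dz]]).tolist())
```

```text
scene [1161.2 -155.   548.5]
top [ 367.7   22.9 1101.2]
[476.  -55.6 162.5] [-0.3  0.1  1.7 -0.   1.3 -0.3]
0 [[282.03740937646995, 197.7213217115102], [287.196324847321, 210.69571644168244], [267.88671079898586, 162.06791518071532]] [[357.69527948737846, 288.81372351207625], [349.14156536347997, 235.60053619630153], [366.55019036353815, 343.9759415055392]]
97 [[277.4615266488622, 142.8411636669329], [282.7879044977827, 154.11125099498156], [263.08304134919206, 112.42026935297608]] [[362.04261801398087, 280.33670090450045], [352.46034957074875, 221.45293107006415], [372.00016641532346, 341.6349731315199]]
160 [[274.18965083801237, 102.63166093154015], [279.608067272458, 112.31610347707472], [259.7243597852651, 76.81650637327448]] [[365.4284322630477, 273.7336274140028], [355.0351128058927, 210.47481051021825], [376.2608285900682, 339.8044818180161]]
```

Run:
```python
from h import *
a=bot.capture("scene");b=cv2.imread("pics/scene0.png")
print(bot.sense()['tool_pos'])
for r in range(150,206,3): print(r,a[r,262:296:2].mean(1).astype(int),'|',b[r,262:296:3].mean(1).astype(int))
d=a[90:230,230:330]
cv2.imwrite("pics/d3.png",cv2.resize(np.clip(d.astype(float)*1.8,0,255).astype('u1'),None,fx=6,fy=6,interpolation=0)[:600])
```

```text
[477.23115092 -56.08850352 163.64458653]
150 [59 62  6 11  8 56 70 64 67 64 65 62 56 51 50 53 57] | [ 52  56  58  56  54  54  54  55  64  87  99 110]
153 [68 61 11  2 16 46 72 66 65 63 66 68 67 75 69 68 55] | [ 53  63  58  59  53  59  58  84  96 108 112 114]
156 [75 70 10  7  0 47 71 65 67 67 68 64 75 75 75 75 76] | [ 57  63  59  59  56  58  58 114 112 110 111 122]
159 [80 77 27 23 28 46 61 66 67 67 67 67 74 77 75 71 72] | [ 58  53  55  49  63  52 110 111 113 114 113 129]
162 [100 117 121 134 135 127  65  67  65  68  65  67 108 138 110  82  56] | [ 78  79  73  76  70  76 130 133 134 121  68  60]
165 [134 136 137 137 142 141  65  66  68  69  67  65  56  52  70  65 102] | [ 72  77  77  76  76 101 103  72  58  89 113 110]
168 [ 61  58  60  58  60  58  58  65  62  63  63  69  82  83  66  67 101] | [ 58  55  54  56  56  55  97 108 106 110 110 108]
171 [120 121 121 116 119 117  78  71  64  75  65  60  74  73  55  59  90] | [ 64  69  66  92 113 115 108 115 114  50  76  86]
174 [117 118 121 118 118 119  90  64  66  65  66  66  67  72  58  53  51] | [114 114 113 115 110 117 116 115 115  50  5
[... 396 characters left out ...]
9 118 121 115 118 123 122 117 105  59  67  62]
189 [67 70 68 68 69 65 70 66 70 68 69 63 68 67 75 54 57] | [116 118 118 115 118 121 120 115 100 107  70  71]
192 [67 64 64 69 47 25  7 20  0  8 38 66 52 64 53 51 55] | [119 120 124  70  17  21  27  86  69  65  60  64]
195 [65 66 68 19  8  8  6  6 10  0  1 12 47 49 51 60 48] | [120 123  44  32  19  21  28  28  45  58  51  53]
198 [70 67 53  5 12  0  1 14 13  9  0  8 43 51 50 56 50] | [121 124  11  34  27  15  15   3  44  53  53  50]
201 [68 69 53  3 10 11  2  0  0  6  7  3 44 53 51 52 58] | [120 119   8  10   0   5  11  15  34  55  51  57]
204 [74 72 70  2  0  5  2 15 12 22  8 11 26 60 53 52 45] | [121 121  21  14   5   1   7   0  31  60  49  58]
```

View pics/d3.png

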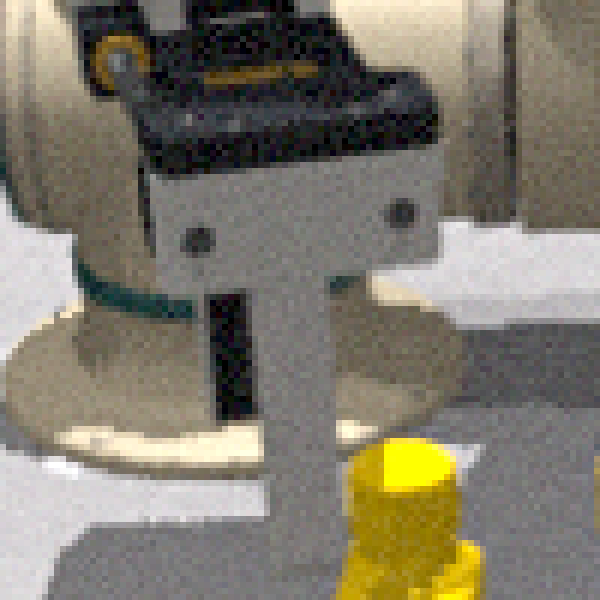

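>>> jog_arm:
  delta_rot:
    - [0,0,0]
    - [0,0,0]
    - [0,0,0]
    - [0,0,0]
    - [0,0,0]
    - [0,0,0]
    - [0,0,0]
    - [0,0,0]
  travel:
    - [2,2,10]
    - [2,2,20]
    - [2,2,30]
    - [2,2,40]
    - [2,2,49]
    - [2,2,49]
    - [2,2,49]
    - [2,2,49]
  grip: [-1,-1,-1,-1,-1,-1,-1,-1]

```text
time: 2.7
tool_pos: [479.5, -58.2, 115.0]
tcp_rot: [3.141, 0.001, 0.002]
contact_force: [0.3, -0.6, -1.0]
opening: 1.0
```

Run:
```python
from h import *
a=bot.capture("scene")
s=bot.sense();print(s['tool_pos'],s['tcp_rot'],s['contact_force']);x,y,z=s['tool_pos'];print(proj("scene",[[x+47,y,z],[x+60,y,z],[x-47,y,z]]))
cv2.imwrite("pics/d4.png",cv2.resize(np.clip(a[130:260,230:330].astype(float)*1.8,0,255).astype('u1'),None,fx=4.6,fy=4.6,interpolation=0))
```

```text
[479.59323839 -58.24919753 115.08554134] [3.14082746e+00 1.20526817e-03 1.70924745e-03] [-0.91684733 -0.55220207  0.32030611]
[[283.00127717 223.1658169 ]
 [284.55404961 227.37524232]
 [272.91929965 195.78656135]]
```

View pics/d4.png

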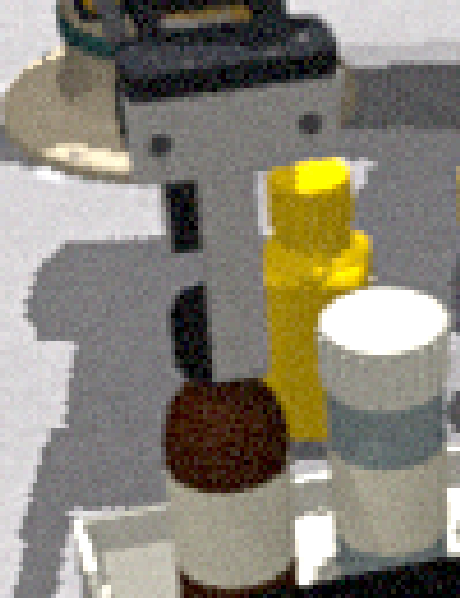

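The fingertips look about 20 mm higher in the picture than the reported TCP. I'll settle that with a gentle touch on the empty steel tray's floor before gripping anything.

>>> jog_arm:
  delta_rot:
    - [0,0,0]
    - [0,0,0]
    - [0,0,0]
    - [0,0,0]
    - [0,0,0]
    - [0,0,0]
    - [0,0,0]
    - [0,0,0]
  travel:
    - [0,0,-48]
    - [0,0,-55]
    - [0,50,-55]
    - [5,100,-55]
    - [10,150,-55]
    - [14,200,-55]
    - [14,250,-55]
    - [14,250,-20]
  grip: [-1,-1,1,1,1,1,1,1]

```text
time: 3.55
tool_pos: [497.7, -317.8, 138.8]
tcp_rot: [3.13, -0.008, -0.003]
contact_force: [0.9, -0.4, -0.6]
opening: 0.529
```

>>> jog_arm:
  delta_rot:
    - [0,0,0]
    - [0,0,0]
    - [0,0,0]
    - [0,0,0]
    - [0,0,0]
    - [0,0,0]
    - [0,0,0]
    - [0,0,0]
  travel:
    - [0,0,45]
    - [0,0,85]
    - [0,0,100]
    - [0,0,100]
    - [0,0,100]
    - [0,0,100]
    - [0,0,100]
    - [0,0,100]
  grip: [1,1,1,1,1,1,1,1]

```text
time: 4.35
tool_pos: [499.2, -319.4, 40.1]
tcp_rot: [3.128, -0.01, -0.003]
contact_force: [-0.2, 0.3, -0.2]
opening: 0.004
```

>>> jog_arm:
  delta_rot:
    - [0.7,0.6,0]
    - [0.7,0.6,0]
    - [0.7,0.6,0]
    - [0.7,0.6,0]
    - [0.7,0.6,0]
    - [0.7,0.6,0]
    - [0.7,0.6,0]
    - [0.7,0.6,0]
  travel:
    - [0,0,10]
    - [0,0,20]
    - [0,0,26]
    - [0,0,29]
    - [0,0,31]
    - [0,0,32]
    - [0,0,33]
    - [0,0,34]
  grip: [1,1,1,1,1,1,1,1]

```text
time: 5.15
tool_pos: [499.8, -320.0, 6.3]
tcp_rot: [3.14, -0.021, -0.003]
contact_force: [-0.2, -0.6, 0.3]
opening: 0.003
```

>>> jog_arm:
  delta_rot:
    - [0,-1.2,0]
    - [0,-1.2,0]
    - [0,-1.2,0]
    - [0,-1.2,0]
    - [0,-1.2,0]
    - [0,-1.2,0]
    - [0,-1.2,0]
    - [0,-1.2,0]
  travel:
    - [0,0,0]
    - [0,0,1]
    - [0,0,2]
    - [0,0,3]
    - [0,0,4]
    - [0,0,5]
    - [0,0,6]
    - [0,0,6]
  grip: [1,1,1,1,1,1,1,1]

```text
time: 5.95
tool_pos: [499.8, -319.9, 0.1]
tcp_rot: [3.14, 0.0, -0.003]
contact_force: [-0.6, -0.3, 0.2]
opening: 0.006
```

Run:
```python
from h import *
a=bot.capture("scene");s=bot.sense();print(s['tool_pos'],s['tcp_rot'],s['contact_force'])
cv2.imwrite("pics/d5.png",cv2.resize(np.clip(a[150:350,70:270].astype(float)*1.5,0,255).astype('u1'),None,fx=3,fy=3)); print(proj("scene",s['tool_pos']))
```

```text
[ 4.99825640e+02 -3.19964665e+02  2.22259080e-01] [ 3.14013284e+00 -8.60760848e-05 -2.97901060e-03] [ 0.04777288 -0.11352636 -0.71561368]
[[142.69107112 292.63481184]]
```

View pics/d5.png

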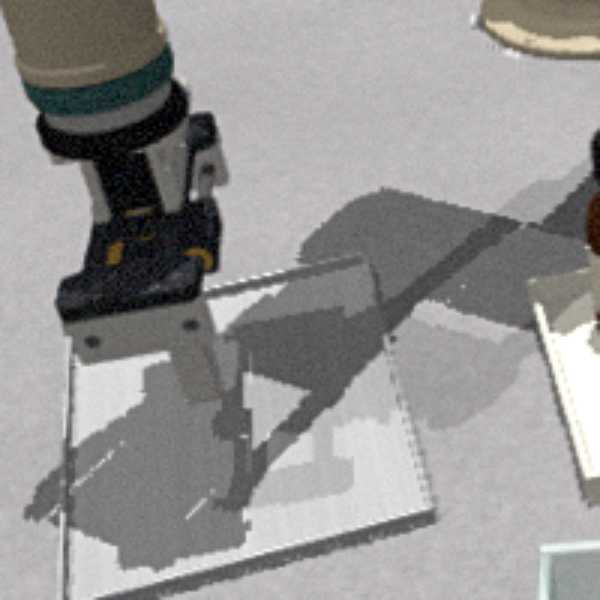

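Tips appear at pixel (138,283) against a predicted (143,293), with no contact at z=0.2, so the fingers really do end higher than reported. I'll carry on down gently.

>>> jog_arm:
  delta_rot:
    - [0,0,0]
    - [0,0,0]
    - [0,0,0]
    - [0,0,0]
    - [0,0,0]
    - [0,0,0]
    - [0,0,0]
    - [0,0,0]
  travel:
    - [0,0,2]
    - [0,0,4]
    - [0,0,6]
    - [0,0,7]
    - [0,0,8]
    - [0,0,9]
    - [0,0,10]
    - [0,0,10]
  grip: [1,1,1,1,1,1,1,1]

```text
time: 6.8
tool_pos: [499.8, -319.9, -9.9]
tcp_rot: [3.14, 0.0, -0.003]
contact_force: [0.1, 0.3, 0.2]
opening: 0.004
```

>>> jog_arm:
  delta_rot:
    - [0,0,0]
    - [0,0,0]
    - [0,0,0]
    - [0,0,0]
    - [0,0,0]
    - [0,0,0]
    - [0,0,0]
    - [0,0,0]
  travel:
    - [0,0,1]
    - [0,0,2]
    - [0,0,3]
    - [0,0,4]
    - [0,0,5]
    - [0,0,6]
    - [0,0,7]
    - [0,0,7]
  grip: [1,1,1,1,1,1,1,1]

```text
time: 7.6
tool_pos: [499.6, -319.8, -17.1]
tcp_rot: [3.141, 0.0, -0.003]
contact_force: [0.3, -1.2, -0.3]
opening: 0.003
```

>>> jog_arm:
  delta_rot:
    - [0,0,0]
    - [0,0,0]
    - [0,0,0]
    - [0,0,0]
    - [0,0,0]
    - [0,0,0]
    - [0,0,0]
    - [0,0,0]
  travel:
    - [0,0,0.5]
    - [0,0,1]
    - [0,0,1.5]
    - [0,0,2]
    - [0,0,2.5]
    - [0,0,3]
    - [0,0,3.5]
    - [0,0,4]
  grip: [1,1,1,1,1,1,1,1]

```text
time: 8.4
tool_pos: [499.7, -319.9, -21.1]
tcp_rot: [3.141, 0.0, -0.003]
contact_force: [0.5, -0.3, -0.2]
opening: 0.003
```

Run:
```python
from h import *
a=bot.capture("scene");s=bot.sense();print(s['tool_pos'],s['contact_force'],s['effort'])
cv2.imwrite("pics/d6.png",cv2.resize(np.clip(a[230:330,80:210].astype(float)*1.5,0,255).astype('u1'),None,fx=5,fy=5,interpolation=0))
print(proj("scene",[[499.8,-320,3],[499.8,-320,23]]))
```

```text
[ 499.66196932 -319.8563915   -21.14951435] [-0.35853015  0.00242942  0.146216  ] [-1.00308043e-02 -4.58327651e+01 -1.77183670e+01  3.33002990e-02
  3.88060778e-02  1.19507372e-04]
[[142.27362161 291.49087022]
 [139.36700169 283.15480953]]
```

View pics/d6.png

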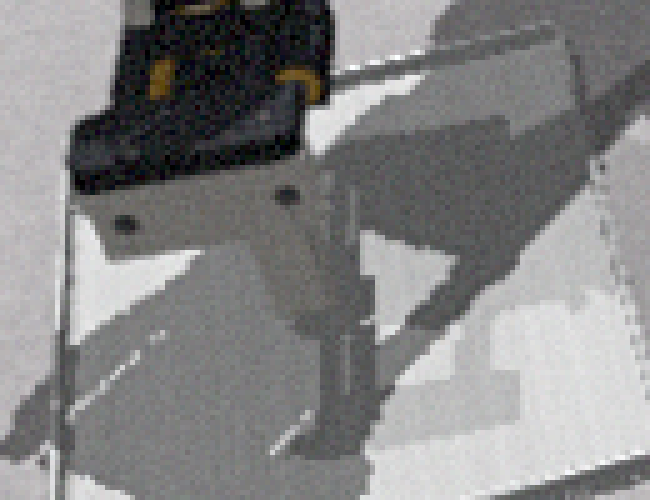

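>>> jog_arm:
  delta_rot:
    - [0,0,0]
    - [0,0,0]
    - [0,0,0]
    - [0,0,0]
    - [0,0,0]
    - [0,0,0]
    - [0,0,0]
    - [0,0,0]
  travel:
    - [0,0,0.5]
    - [0,0,1]
    - [0,0,1.5]
    - [0,0,2]
    - [0,0,2.5]
    - [0,0,3]
    - [0,0,3.5]
    - [0,0,4]
  grip: [1,1,1,1,1,1,1,1]

```text
time: 9.25
tool_pos: [499.8, -320.0, -21.4]
tcp_rot: [3.139, -0.001, -0.003]
contact_force: [-5.5, 4.1, 26.2]
opening: 0.004
```

Contact came at a reported z of about -21.3, while the floor is at 3. The true tip height is therefore reported z + 24 mm. I'll check for a sideways offset using the earlier pictures.

>>> jog_arm:
  delta_rot:
    - [0,0,0]
    - [0,0,0]
    - [0,0,0]
    - [0,0,0]
    - [0,0,0]
    - [0,0,0]
    - [0,0,0]
    - [0,0,0]
  travel:
    - [0,0,-30]
    - [0,0,-80]
    - [0,0,-130]
    - [0,-50,-160]
    - [0,-100,-162]
    - [-7,-150,-162]
    - [-14,-200,-162]
    - [-20,-262,-162]
  grip: [-1,-1,-1,-1,-1,-1,-1,-1]

```text
time: 10.05
tool_pos: [481.8, -76.3, 140.3]
tcp_rot: [3.14, -0.001, -0.004]
contact_force: [-0.1, -0.3, 1.1]
opening: 0.648
```

Run:
```python
from h import *
np.set_printoptions(precision=1,suppress=True)
print(proj("scene",[[479.6+60,-58.2,139.4],[479.6-47,-58.2+8,139.4],[479.6-47,-58.2-8,139.4],[512.5,-320,3],[512.5,-328,3],[512.5,-312,3]]))
b=bot.capture("top");s=bot.sense();x,y,z=s['tool_pos'];print(s['tool_pos'])
print(proj("top",[[x-88,y-37,z+24+97],[x-88,y+37,z+24+97]]))
cv2.imwrite("pics/d7.png",cv2.resize(b[230:370,300:460],None,fx=4,fy=4))
```

```text
[[283.5 215.1]
 [276.2 183.6]
 [267.5 185. ]
 [142.  296.2]
 [137.5 297. ]
 [146.5 295.3]]
[479.4 -68.1 140.2]
[[406.3 333.9]
 [354.5 341.7]]
```

View pics/d7.png

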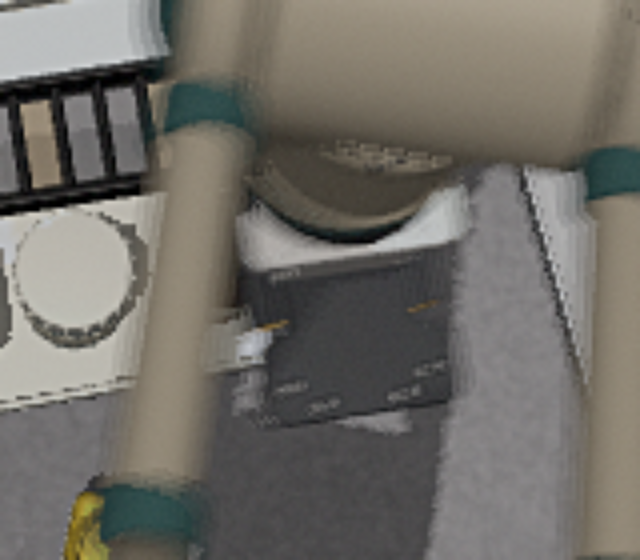

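The sideways offset is under about 3 mm. The reported z is 24 mm low, so I use reported z = true z − 24. Now grasping the round bottle.

>>> jog_arm:
  delta_rot:
    - [0,0,-0.2]
    - [0,0,-0.2]
    - [0,0,-0.2]
    - [0,0,-0.2]
    - [0,0,-0.2]
    - [0,0,-0.2]
    - [0,0,-0.2]
    - [0,0,-0.2]
  travel:
    - [0,-10,0]
    - [0,-10,0]
    - [0,-10,10]
    - [0,-10,20]
    - [0,-10,30]
    - [0,-10,40]
    - [0,-10,50]
    - [0,-10,50]
  grip: [-1,-1,-1,-1,-1,-1,-1,-1]

```text
time: 10.9
tool_pos: [477.9, -57.8, 88.3]
tcp_rot: [-3.135, 0.005, 0.003]
contact_force: [-0.3, -0.4, 0.4]
opening: 0.998
```

>>> jog_arm:
  delta_rot:
    - [0,0,0]
    - [0,0,0]
    - [0,0,0]
    - [0,0,0]
    - [0,0,0]
    - [0,0,0]
    - [0,0,0]
    - [0,0,0]
  travel:
    - [0,0,0]
    - [0,0,0]
    - [0,0,0]
    - [0,0,0]
    - [0,0,0]
    - [0,0,0]
    - [0,0,0]
    - [0,0,0]
  grip: [1,1,1,1,1,1,1,1]
  newtons: 20

```text
time: 11.7
tool_pos: [478.0, -57.8, 88.4]
tcp_rot: [-3.135, 0.005, 0.003]
contact_force: [0.5, 0.2, 0.7]
opening: 0.358
```

>>> jog_arm:
  delta_rot:
    - [0,0,0]
    - [0,0,0]
    - [-0.4,0,0]
    - [-0.4,0.3,0]
    - [-0.4,0.3,0]
    - [-0.4,0.3,0]
    - [-0.4,0.3,0]
    - [-0.4,0.3,0]
  travel:
    - [0,0,-12]
    - [0,0,-30]
    - [0,10,-50]
    - [2,40,-60]
    - [4,80,-60]
    - [6,120,-60]
    - [8,160,-60]
    - [10,200,-60]
  grip: [1,1,1,1,1,1,1,1]
  newtons: 25

```text
time: 12.5
tool_pos: [488.8, -259.7, 147.7]
tcp_rot: [3.141, -0.001, 0.003]
contact_force: [1.6, 0.3, -1.1]
opening: 0.335
```

>>> jog_arm:
  delta_rot:
    - [0,0,0]
    - [0,0,0]
    - [0,0,0]
    - [0,0,0]
    - [0,0,0]
    - [0,0,0]
    - [0,0,0]
    - [0,0,0]
  travel:
    - [3,40,0]
    - [6,80,0]
    - [8,105,0]
    - [8,113,0]
    - [8,113,15]
    - [8,113,30]
    - [8,113,40]
    - [8,113,45]
  grip: [1,1,1,1,1,1,1,1]

```text
time: 13.3
tool_pos: [496.7, -371.2, 102.0]
tcp_rot: [-3.14, 0.0, 0.004]
contact_force: [-1.0, -0.3, -1.8]
opening: 0.334
```

>>> jog_arm:
  delta_rot:
    - [0,0,0]
    - [0,0,0]
    - [0,0,0]
    - [0,0,0]
    - [0,0,0]
    - [0,0,0]
    - [0,0,0]
    - [0,0,0]
  travel:
    - [0,0,4]
    - [0,0,7]
    - [0,0,9]
    - [0,0,11]
    - [0,0,12]
    - [0,0,13]
    - [0,0,14]
    - [0,0,14]
  grip: [1,1,1,1,1,1,1,1]

```text
time: 14.1
tool_pos: [496.6, -371.2, 87.9]
tcp_rot: [-3.14, 0.001, 0.004]
contact_force: [-0.4, 0.2, -2.4]
opening: 0.339
```

>>> jog_arm:
  delta_rot:
    - [0,0,0]
    - [0,0,0]
    - [0,0,0]
    - [0,0,0]
    - [0,0,0]
    - [0,0,0]
    - [0,0,0]
    - [0,0,0]
  travel:
    - [0,0,0.4]
    - [0,0,0.4]
    - [0,0,0.4]
    - [0,0,0.4]
    - [0,0,-10]
    - [0,0,-40]
    - [0,-20,-65]
    - [0,-70,-65]
  grip: [1,-1,-1,-1,-1,-1,-1,-1]

```text
time: 14.9
tool_pos: [499.5, -306.0, 157.4]
tcp_rot: [3.135, -0.007, -0.0]
contact_force: [0.2, 0.5, -0.1]
opening: 0.892
```

>>> jog_arm:
  delta_rot:
    - [0,0,0]
    - [0,0,0]
    - [0,0,0]
    - [0,0,0]
    - [0,0,0]
    - [0,0,0]
    - [0,0,0]
    - [0,0,0]
  travel:
    - [-2,-50,0]
    - [-5,-100,0]
    - [-8,-150,0]
    - [-10,-200,0]
    - [-13,-250,0]
    - [-16,-290,0]
    - [-19,-310,0]
    - [-19,-310,0]
  grip: [-1,-1,-1,-1,-1,-1,-1,-1]

```text
time: 15.7
tool_pos: [480.1, 6.6, 156.3]
tcp_rot: [3.136, -0.008, 0.004]
contact_force: [1.0, -0.4, -0.6]
opening: 0.997
```

>>> jog_arm:
  delta_rot:
    - [0.3,-0.4,0]
    - [0.3,-0.4,0]
    - [0.3,-0.4,0]
    - [0.3,-0.4,0]
    - [0.3,-0.4,0]
    - [0.3,-0.4,0]
    - [0.3,-0.4,0]
    - [0.3,-0.4,0]
  travel:
    - [-3,-2,5]
    - [-3,-2,25]
    - [-3,-2,45]
    - [-3,-2,60]
    - [-3,-2,75]
    - [-3,-2,86]
    - [-3,-2,86]
    - [-3,-2,86]
  grip: [-1,-1,-1,-1,-1,-1,-1,-1]

```text
time: 16.5
tool_pos: [478.1, 7.5, 70.5]
tcp_rot: [3.141, -0.001, 0.003]
contact_force: [1.2, -0.7, 0.3]
opening: 1.001
```

>>> jog_arm:
  delta_rot:
    - [0,0,0]
    - [0,0,0]
    - [0,0,0]
    - [0,0,0]
    - [0,0,0]
    - [0,0,0]
    - [0,0,0]
    - [0,0,0]
  travel:
    - [0,0,0]
    - [0,0,0]
    - [0,0,0]
    - [0,0,0]
    - [0,0,0]
    - [0,0,0]
    - [0,0,0]
    - [0,0,0]
  grip: [1,1,1,1,1,1,1,1]
  newtons: 20

```text
time: 17.3
tool_pos: [478.0, 7.5, 70.5]
tcp_rot: [3.141, -0.001, 0.003]
contact_force: [0.8, -0.3, 1.0]
opening: 0.527
```

>>> jog_arm:
  delta_rot:
    - [0,0,0]
    - [0,0,0]
    - [0,0,0]
    - [0,0,0]
    - [0,0,0]
    - [0,0,0]
    - [0,0,0]
    - [0,0,0]
  travel:
    - [0,0,-12]
    - [0,0,-30]
    - [0,10,-50]
    - [2,40,-60]
    - [4,80,-60]
    - [6,120,-60]
    - [8,160,-60]
    - [10,200,-60]
  grip: [1,1,1,1,1,1,1,1]
  newtons: 25

```text
time: 18.1
tool_pos: [488.2, -193.9, 130.2]
tcp_rot: [-3.141, -0.001, 0.003]
contact_force: [0.0, 0.3, -1.7]
opening: 0.526
```

>>> jog_arm:
  delta_rot:
    - [0,0,0]
    - [0,0,0]
    - [0,0,0]
    - [0,0,0]
    - [0,0,0]
    - [0,0,0]
    - [0,0,0]
    - [0,0,0]
  travel:
    - [2,40,0]
    - [4,80,0]
    - [5,105,0]
    - [6,112,0]
    - [6,112,15]
    - [6,112,30]
    - [6,112,40]
    - [6,112,45]
  grip: [1,1,1,1,1,1,1,1]

```text
time: 18.9
tool_pos: [493.9, -304.3, 84.0]
tcp_rot: [-3.14, 0.001, 0.004]
contact_force: [-0.8, 0.5, -2.4]
opening: 0.53
```

>>> jog_arm:
  delta_rot:
    - [0,0,0]
    - [0,0,0]
    - [0,0,0]
    - [0,0,0]
    - [0,0,0]
    - [0,0,0]
    - [0,0,0]
    - [0,0,0]
  travel:
    - [0,0,5]
    - [0,0,9]
    - [0,0,12]
    - [0,0,14]
    - [0,0,14.5]
    - [0,0,14.5]
    - [0,0,14.5]
    - [0,0,14.5]
  grip: [1,1,1,1,1,1,-1,-1]

```text
time: 19.7
tool_pos: [494.3, -304.6, 69.9]
tcp_rot: [-3.14, 0.0, 0.004]
contact_force: [-0.0, -0.1, 0.8]
opening: 0.66
```

>>> jog_arm:
  delta_rot:
    - [0,0,0]
    - [0,0,0]
    - [0,0,0]
    - [0,0,0]
    - [0,0,0]
    - [0,0,0]
    - [0,0,0]
    - [0,0,0]
  travel:
    - [0,0,0]
    - [0,0,0]
    - [0,0,-15]
    - [0,0,-45]
    - [0,-30,-75]
    - [0,-80,-82]
    - [0,-130,-82]
    - [0,-180,-82]
  grip: [-1,-1,-1,-1,-1,-1,-1,-1]

```text
time: 20.5
tool_pos: [493.8, -123.9, 152.9]
tcp_rot: [-3.141, -0.002, 0.002]
contact_force: [0.6, 0.5, -0.2]
opening: 1.001
```

>>> jog_arm:
  delta_rot:
    - [0,0,0]
    - [0,0,0]
    - [0,0,0]
    - [0,0,0]
    - [0,0,0]
    - [0,0,0]
    - [0,0,0]
    - [0,0,0]
  travel:
    - [-4,-50,0]
    - [-8,-100,0]
    - [-13,-150,0]
    - [-17,-190,0]
    - [-17,-195,0]
    - [-17,-195,0]
    - [-17,-195,10]
    - [-17,-195,20]
  grip: [-1,-1,-1,-1,-1,-1,-1,-1]

```text
time: 21.3
tool_pos: [476.8, 69.6, 132.4]
tcp_rot: [-3.141, -0.002, 0.0]
contact_force: [-0.3, -0.3, 0.2]
opening: 0.999
```

>>> jog_arm:
  delta_rot:
    - [0,0,0]
    - [0,0,0]
    - [0,0,0]
    - [0,0,0]
    - [0,0,0]
    - [0,0,0]
    - [0,0,0]
    - [0,0,0]
  travel:
    - [0,-1.4,15]
    - [0,-1.4,30]
    - [0,-1.4,42]
    - [0,-1.4,50]
    - [0,-1.4,50]
    - [0,-1.4,50]
    - [0,-1.4,50]
    - [0,-1.4,50]
  grip: [-1,-1,-1,-1,-1,-1,-1,0]

```text
time: 22.1
tool_pos: [477.4, 71.0, 82.9]
tcp_rot: [-3.141, -0.003, 0.0]
contact_force: [-0.7, -0.1, 0.3]
opening: 0.945
```

>>> jog_arm:
  delta_rot:
    - [0,0,0]
    - [0,0,0]
    - [0,0,0]
    - [0,0,0]
    - [0,0,0]
    - [0,0,0]
    - [0,0,0]
    - [0,0,0]
  travel:
    - [0,0,0]
    - [0,0,0]
    - [0,0,0]
    - [0,0,0]
    - [0,0,0]
    - [0,0,0]
    - [0,0,0]
    - [0,0,0]
  grip: [1,1,1,1,1,1,1,1]
  newtons: 20

```text
time: 22.9
tool_pos: [477.3, 71.0, 82.9]
tcp_rot: [-3.141, -0.003, 0.0]
contact_force: [-0.4, 0.5, -0.3]
opening: 0.38
```

>>> jog_arm:
  delta_rot:
    - [0,0,0]
    - [0,0,0]
    - [0,0,0]
    - [0,0,0]
    - [0,0,0]
    - [0,0,0]
    - [0,0,0]
    - [0,0,0]
  travel:
    - [0,0,-12]
    - [0,0,-30]
    - [0,10,-50]
    - [2,40,-60]
    - [4,80,-60]
    - [6,120,-60]
    - [8,160,-60]
    - [10,200,-60]
  grip: [1,1,1,1,1,1,1,1]
  newtons: 25

```text
time: 23.7
tool_pos: [486.9, -130.4, 142.7]
tcp_rot: [-3.141, -0.003, 0.0]
contact_force: [0.5, 0.5, -0.7]
opening: 0.38
```

>>> jog_arm:
  delta_rot:
    - [0,0,0]
    - [0,0,0]
    - [0,0,0]
    - [0,0,0]
    - [0,0,0]
    - [0,0,0]
    - [0,0,0]
    - [0,0,0]
  travel:
    - [1,40,0]
    - [2,80,0]
    - [3,102,0]
    - [3,109,0]
    - [3,109,15]
    - [3,109,30]
    - [3,109,40]
    - [3,109,45]
  grip: [1,1,1,1,1,1,1,1]

```text
time: 24.5
tool_pos: [489.4, -238.1, 96.5]
tcp_rot: [-3.14, -0.001, 0.001]
contact_force: [0.3, -0.2, -1.6]
opening: 0.381
```

>>> jog_arm:
  delta_rot:
    - [0,0,0]
    - [0,0,0]
    - [0,0,0]
    - [0,0,0]
    - [0,0,0]
    - [0,0,0]
    - [0,0,0]
    - [0,0,0]
  travel:
    - [0,0,5]
    - [0,0,9]
    - [0,0,12]
    - [0,0,14]
    - [0,0,15]
    - [0,0,15]
    - [0,0,15]
    - [0,0,15]
  grip: [1,1,1,1,1,1,-1,-1]

```text
time: 25.3
tool_pos: [489.7, -238.2, 81.7]
tcp_rot: [-3.14, -0.002, 0.001]
contact_force: [0.6, -0.1, 0.3]
opening: 0.513
```

>>> jog_arm:
  delta_rot:
    - [0,0,0]
    - [0,0,0]
    - [0,0,0]
    - [0,0,0]
    - [0,0,0]
    - [0,0,0]
    - [0,0,0]
    - [0,0,0]
  travel:
    - [0,0,0]
    - [0,0,0]
    - [0,0,-15]
    - [0,0,-45]
    - [8,-30,-75]
    - [16,-80,-75]
    - [24,-130,-75]
    - [32,-180,-75]
  grip: [-1,-1,-1,-1,-1,-1,-1,-1]

```text
time: 26.1
tool_pos: [521.3, -58.7, 157.5]
tcp_rot: [-3.14, -0.003, -0.0]
contact_force: [0.7, 0.1, -0.1]
opening: 0.998
```

Run:
```python
from h import *
a=bot.capture("scene");print(bot.sense()['tool_pos'])
cv2.imwrite("pics/e1.png",np.clip(a[100:400].astype(float)*1.5,0,255).astype('u1'))
```

```text
[521.68276538 -50.09171567 157.41553845]
```

View pics/e1.png

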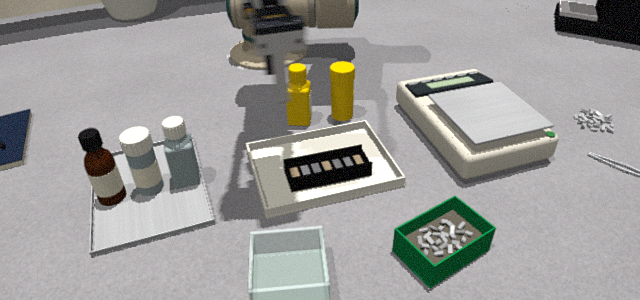

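All three bottles stand upright in the steel tray, at about (102,170), (143,160) and (181,152) in this crop, and the carrier has not moved. Now the carrier.

>>> jog_arm:
  delta_rot:
    - [0,0,-1.1]
    - [0,0,-1.1]
    - [0,0,-1.1]
    - [0,0,-1.1]
    - [0,0,-1.1]
    - [0,0,-1.1]
    - [0,0,-1.1]
    - [0,0,-1.1]
  travel:
    - [13,-40,0]
    - [26,-63,0]
    - [26,-63,30]
    - [26,-63,60]
    - [26,-63,90]
    - [26,-63,110]
    - [26,-63,120]
    - [26,-63,120]
  grip: [-1,-1,-1,-1,-1,-1,-1,-1]

```text
time: 26.95
tool_pos: [546.9, 14.1, 36.9]
tcp_rot: [-3.132, -0.001, 0.024]
contact_force: [1.0, -0.4, 0.1]
opening: 1.005
```

>>> jog_arm:
  delta_rot:
    - [-0.5,0,0]
    - [-0.5,0,0]
    - [-0.5,0,0]
    - [-0.5,0,0]
    - [-0.5,0,0]
    - [-0.5,0,0]
    - [-0.5,0,0]
    - [-0.5,0,0]
  travel:
    - [0,1,10]
    - [0,1,22]
    - [0,1,34]
    - [0,1,42]
    - [0,1,47]
    - [0,1,51]
    - [0,1,51]
    - [0,1,51]
  grip: [-1,-1,-1,-1,-1,-1,-1,-1]

```text
time: 27.75
tool_pos: [547.1, 13.6, -13.9]
tcp_rot: [-3.14, -0.001, 0.024]
contact_force: [-0.4, -0.6, 0.6]
opening: 1.001
```

>>> jog_arm:
  delta_rot:
    - [0,0,0]
    - [0,0,0]
    - [0,0,0]
    - [0,0,0]
    - [0,0,0]
    - [0,0,0]
    - [0,0,0]
    - [0,0,0]
  travel:
    - [0,0,0]
    - [0,0,0]
    - [0,0,0]
    - [0,0,0]
    - [0,0,0]
    - [0,0,0]
    - [0,0,0]
    - [0,0,0]
  grip: [1,1,1,1,1,1,1,1]
  newtons: 25

```text
time: 28.55
tool_pos: [547.3, 13.6, -13.8]
tcp_rot: [-3.14, -0.002, 0.024]
contact_force: [0.7, -0.1, -0.1]
opening: 0.618
```

>>> jog_arm:
  delta_rot:
    - [0,0,0]
    - [0,0,0]
    - [0,0,0]
    - [0,0,0]
    - [0,0,0]
    - [0,0,0]
    - [0,0,0]
    - [0,0,0]
  travel:
    - [0,0,-10]
    - [0,0,-30]
    - [0,0,-60]
    - [0,0,-95]
    - [0,-10,-125]
    - [1,-40,-135]
    - [2,-80,-135]
    - [3,-120,-135]
  grip: [1,1,1,1,1,1,1,1]
  newtons: 30

```text
time: 29.35
tool_pos: [547.3, 134.3, 122.5]
tcp_rot: [-3.14, -0.003, 0.022]
contact_force: [0.2, -0.3, -1.9]
opening: 0.615
```

>>> jog_arm:
  delta_rot:
    - [0,0,0]
    - [0,0,0]
    - [0,0,0]
    - [0,0,0]
    - [0,0,0]
    - [0,0,0]
    - [0,0,0]
    - [0,0,0]
  travel:
    - [1,-40,0]
    - [2,-80,0]
    - [3,-120,0]
    - [4,-160,0]
    - [5,-188,0]
    - [5,-195,0]
    - [5,-195,10]
    - [5,-195,20]
  grip: [1,1,1,1,1,1,1,1]

```text
time: 30.15
tool_pos: [547.6, 328.1, 102.1]
tcp_rot: [-3.142, -0.002, 0.022]
contact_force: [0.3, 0.1, -2.8]
opening: 0.616
```

Run:
```python
from h import *
a=bot.capture("scene");s=bot.sense();print(s['tool_pos'],s['tcp_rot'])
cv2.imwrite("pics/e2.png",cv2.resize(np.clip(a[100:290,380:570].astype(float)*1.5,0,255).astype('u1'),None,fx=3,fy=3))
```

```text
[546.31342474 327.13804582  99.86015934] [3.14011163e+00 1.34043690e-03 2.13407068e-02]
```

View pics/e2.png

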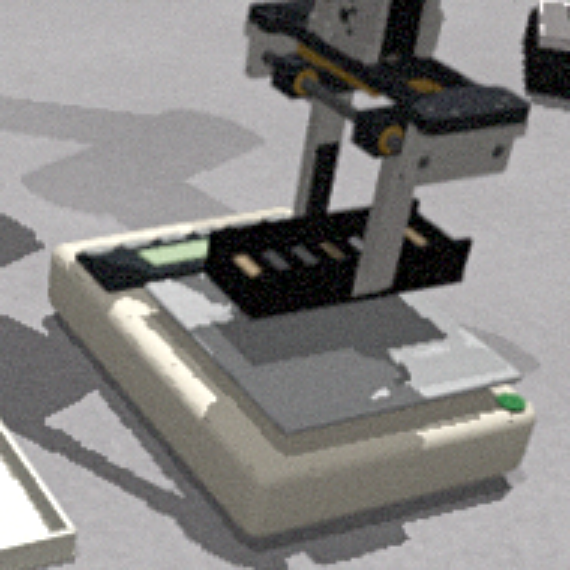

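The carrier hangs level over the pan, with its outline at about (335,265) in the crop. Lowering it.

>>> jog_arm:
  delta_rot:
    - [0,0,0]
    - [0,0,0]
    - [0,0,0]
    - [0,0,0]
    - [0,0,0]
    - [0,0,0]
    - [0,0,0]
    - [0,0,0]
  travel:
    - [2,-3,6]
    - [2,-3,12]
    - [2,-3,18]
    - [2,-3,23]
    - [2,-3,26]
    - [2,-3,28]
    - [2,-3,29]
    - [2,-3,30]
  grip: [1,1,1,1,1,1,1,1]

```text
time: 31.0
tool_pos: [548.4, 330.3, 70.0]
tcp_rot: [3.14, 0.001, 0.021]
contact_force: [-0.3, 0.8, -1.2]
opening: 0.614
```

>>> jog_arm:
  delta_rot:
    - [0,0,0]
    - [0,0,0]
    - [0,0,0]
    - [0,0,0]
    - [0,0,0]
    - [0,0,0]
    - [0,0,0]
    - [0,0,0]
  travel:
    - [0,0,0.5]
    - [0,0,1]
    - [0,0,1.5]
    - [0,0,2]
    - [0,0,2.4]
    - [0,0,2.4]
    - [0,0,2.4]
    - [0,0,2.4]
  grip: [1,1,1,1,1,1,1,1]

```text
time: 31.8
tool_pos: [548.4, 330.3, 67.7]
tcp_rot: [3.14, 0.001, 0.021]
contact_force: [1.0, 0.2, -2.5]
opening: 0.617
```

>>> jog_arm:
  delta_rot:
    - [0,0,0]
    - [0,0,0]
    - [0,0,0]
    - [0,0,0]
    - [0,0,0]
    - [0,0,0]
    - [0,0,0]
    - [0,0,0]
  travel:
    - [0,0,0.3]
    - [0,0,0.6]
    - [0,0,0.8]
    - [0,0,0.8]
    - [0,0,0.8]
    - [0,0,0.8]
    - [0,0,0.8]
    - [0,0,0.8]
  grip: [1,1,1,1,1,1,-1,-1]

```text
time: 32.6
tool_pos: [548.6, 330.4, 66.7]
tcp_rot: [3.141, 0.001, 0.021]
contact_force: [0.1, 0.1, -0.8]
opening: 0.749
```

>>> jog_arm:
  delta_rot:
    - [0,0,0]
    - [0,0,0]
    - [0,0,0]
    - [0,0,0]
    - [0,0,0]
    - [0,0,0]
    - [0,0,0]
    - [0,0,0]
  travel:
    - [0,0,0]
    - [0,0,0]
    - [0,0,0]
    - [0,0,0]
    - [0,0,-10]
    - [0,0,-30]
    - [0,0,-60]
    - [0,0,-85]
  grip: [-1,-1,-1,-1,-1,-1,-1,-1]

```text
time: 33.4
tool_pos: [548.9, 330.7, 153.7]
tcp_rot: [3.141, -0.001, 0.021]
contact_force: [-0.0, 0.1, -0.2]
opening: 1.001
```

>>> jog_arm:
  delta_rot:
    - [0,0,1.2]
    - [0,0,1.2]
    - [0,0,1.2]
    - [0,0,1.2]
    - [0,0,1.2]
    - [0,0,1.2]
    - [0,0,1.2]
    - [0,0,1.2]
  travel:
    - [-7,50,0]
    - [-14,100,0]
    - [-20,150,0]
    - [-27,200,0]
    - [-34,250,0]
    - [-41,300,0]
    - [-48,350,0]
    - [-50,390,0]
  grip: [-1,-1,-1,-1,-1,-1,-1,-1]

```text
time: 34.2
tool_pos: [506.7, -62.6, 155.0]
tcp_rot: [3.14, -0.002, -0.0]
contact_force: [0.8, 0.3, -0.6]
opening: 1.0
```

Run:
```python
from h import *
np.set_printoptions(precision=1,suppress=True)
a=bot.capture("top");b=bot.capture("scene");s=bot.sense();print(s['tool_pos'],s['tcp_rot'])
cv2.imwrite("pics/e3.png",np.hstack([cv2.resize(a[215:355,60:200],None,fx=4,fy=4)[:,:],cv2.resize(b[170:310,60:115+0],None,fx=4,fy=4)]))
g=a[225:345,70:185].max(2); m=(g<45).astype('u1'); n,l,st,c=cv2.connectedComponentsWithStats(m)
i=1+st[1:,4].argmax(); pts=np.argwhere(l==i)[:,::-1].astype(np.float32)+[70,225]
r=cv2.minAreaRect(pts.astype(np.float32)); print(r, ray("top",cv2.boxPoints(r),115), ray("top",[r[0]],115))
```

```text
[507.6 -65.5 154.9] [ 3.1 -0.  -0. ]
((125.23987579345703, 283.80926513671875), (35.885498046875, 93.89530944824219), 81.25383758544922) [[576.7 407.8 115. ]
 [578.3 249.4 115. ]
 [516.7 246.1 115. ]
 [515.3 402.6 115. ]] [[546.6 326.5 115. ]]
```

View pics/e3.png

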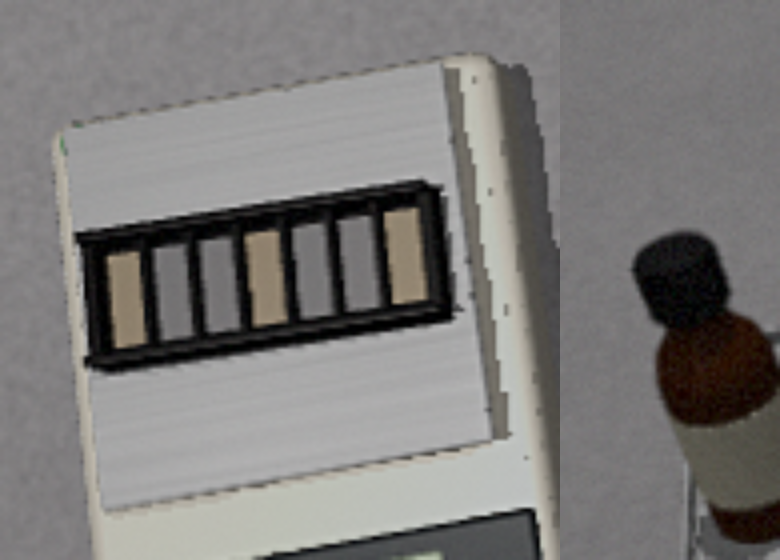

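The carrier lies on the middle of the pan at about (547,328), against a pan centre of (548,330). Now returning the square bottle.

>>> jog_arm:
  delta_rot:
    - [0,0,0]
    - [0,0,0]
    - [0,0,0]
    - [0,0,0]
    - [0,0,0]
    - [0,0,0]
    - [0,0,0]
    - [0,0,0]
  travel:
    - [-5,45,0]
    - [-10,90,0]
    - [-15,135,0]
    - [-18,168,0]
    - [-18,173,0]
    - [-18,173,0]
    - [-18,173,15]
    - [-18,173,30]
  grip: [-1,-1,-1,-1,-1,-1,-1,-1]

```text
time: 35.1
tool_pos: [489.4, -236.3, 125.8]
tcp_rot: [3.139, -0.004, -0.004]
contact_force: [0.7, -0.7, -0.3]
opening: 1.0
```

>>> jog_arm:
  delta_rot:
    - [0,0,0]
    - [0,0,0]
    - [0,0,0]
    - [0,0,0]
    - [0,0,0]
    - [0,0,0]
    - [0,0,0]
    - [0,0,0]
  travel:
    - [0,2,15]
    - [0,2,30]
    - [0,2,40]
    - [0,2,44]
    - [0,2,44]
    - [0,2,44]
    - [0,2,44]
    - [0,2,44]
  grip: [-1,-1,-1,-1,-1,-1,1,1]
  newtons: 20

```text
time: 35.9
tool_pos: [490.0, -238.7, 82.5]
tcp_rot: [3.138, -0.005, -0.004]
contact_force: [-0.5, -0.3, -0.6]
opening: 0.865
```

>>> jog_arm:
  delta_rot:
    - [0,0,0]
    - [0,0,0]
    - [0,0,0]
    - [0,0,0]
    - [0,0,0]
    - [0,0,0]
    - [0,0,0]
    - [0,0,0]
  travel:
    - [0,0,0]
    - [0,0,0]
    - [0,0,0]
    - [0,0,0]
    - [0,0,0]
    - [0,0,0]
    - [0,0,0]
    - [0,0,0]
  grip: [1,1,1,1,1,1,1,1]
  newtons: 25

```text
time: 36.7
tool_pos: [489.8, -238.6, 82.4]
tcp_rot: [3.138, -0.005, -0.004]
contact_force: [0.1, 0.1, -1.6]
opening: 0.378
```

>>> jog_arm:
  delta_rot:
    - [0,0,0]
    - [0,0,0]
    - [0,0,0]
    - [0,0,0]
    - [0,0,0]
    - [0,0,0]
    - [0,0,0]
    - [0,0,0]
  travel:
    - [0,0,-12]
    - [0,0,-30]
    - [0,-10,-50]
    - [-2,-40,-60]
    - [-4,-80,-60]
    - [-6,-120,-60]
    - [-8,-160,-60]
    - [-9,-200,-60]
  grip: [1,1,1,1,1,1,1,1]

```text
time: 37.5
tool_pos: [481.2, -36.9, 142.6]
tcp_rot: [3.138, -0.006, -0.005]
contact_force: [-0.3, 0.3, -1.7]
opening: 0.378
```

>>> jog_arm:
  delta_rot:
    - [0.2,-0.3,-0.3]
    - [0.2,-0.3,-0.3]
    - [0.2,-0.3,-0.3]
    - [0.2,-0.3,-0.3]
    - [0.2,-0.3,-0.3]
    - [0.2,-0.3,-0.3]
    - [0.2,-0.3,-0.3]
    - [0.2,-0.3,-0.3]
  travel:
    - [-1,-40,0]
    - [-3,-80,0]
    - [-4,-102,0]
    - [-4,-108,0]
    - [-4,-108,15]
    - [-4,-108,30]
    - [-4,-108,40]
    - [-4,-108,45]
  grip: [1,1,1,1,1,1,1,1]

```text
time: 38.3
tool_pos: [477.5, 70.2, 96.5]
tcp_rot: [3.141, 0.001, -0.0]
contact_force: [-0.1, 1.0, -2.2]
opening: 0.379
```

>>> jog_arm:
  delta_rot:
    - [0,0,0]
    - [0,0,0]
    - [0,0,0]
    - [0,0,0]
    - [0,0,0]
    - [0,0,0]
    - [0,0,0]
    - [0,0,0]
  travel:
    - [0,-1,5]
    - [0,-1,9]
    - [0,-1,12]
    - [0,-1,13]
    - [0,-1,13.2]
    - [0,-1,13.2]
    - [0,-1,13.2]
    - [0,-1,13.2]
  grip: [1,1,1,1,1,1,-1,-1]

```text
time: 39.1
tool_pos: [477.9, 71.2, 83.6]
tcp_rot: [3.141, -0.0, -0.0]
contact_force: [0.4, 0.4, 0.3]
opening: 0.515
```

>>> jog_arm:
  delta_rot:
    - [0,0,0]
    - [0,0,0]
    - [0,0,0]
    - [0,0,0]
    - [0,0,0]
    - [0,0,0]
    - [0,0,0]
    - [0,0,0]
  travel:
    - [0,0,0]
    - [0,0,0]
    - [0,0,-15]
    - [0,0,-45]
    - [2,30,-70]
    - [4,80,-72]
    - [6,130,-72]
    - [8,180,-72]
  grip: [-1,-1,-1,-1,-1,-1,-1,-1]

```text
time: 39.9
tool_pos: [486.1, -110.2, 156.3]
tcp_rot: [3.141, -0.002, 0.001]
contact_force: [1.0, 0.2, 0.3]
opening: 1.003
```

>>> jog_arm:
  delta_rot:
    - [0,0,0]
    - [0,0,0]
    - [0,0,0]
    - [0,0,0]
    - [0,0,0]
    - [0,0,0]
    - [0,0,0]
    - [0,0,0]
  travel:
    - [2,45,0]
    - [4,90,0]
    - [6,135,0]
    - [8,180,0]
    - [8,193,0]
    - [8,193,0]
    - [8,193,15]
    - [8,193,30]
  grip: [-1,-1,-1,-1,-1,-1,-1,-1]

```text
time: 40.7
tool_pos: [494.5, -301.3, 126.6]
tcp_rot: [-3.141, -0.002, 0.002]
contact_force: [0.1, 0.0, 0.3]
opening: 1.001
```

>>> jog_arm:
  delta_rot:
    - [0,0,0]
    - [0,0,0]
    - [0,0,0]
    - [0,0,0]
    - [0,0,0]
    - [0,0,0]
    - [0,0,0]
    - [0,0,0]
  travel:
    - [0,3,15]
    - [0,3,30]
    - [0,3,45]
    - [0,3,54]
    - [0,3,57]
    - [0,3,57]
    - [0,3,57]
    - [0,3,57]
  grip: [-1,-1,-1,-1,-1,-1,-1,1]
  newtons: 20

```text
time: 41.5
tool_pos: [495.1, -304.6, 70.4]
tcp_rot: [3.141, -0.004, 0.002]
contact_force: [-0.4, -1.1, 0.9]
opening: 0.946
```

>>> jog_arm:
  delta_rot:
    - [0,0,0]
    - [0,0,0]
    - [0,0,0]
    - [0,0,0]
    - [0,0,0]
    - [0,0,0]
    - [0,0,0]
    - [0,0,0]
  travel:
    - [0,0,0]
    - [0,0,0]
    - [0,0,0]
    - [0,0,0]
    - [0,0,0]
    - [0,0,0]
    - [0,0,0]
    - [0,0,0]
  grip: [1,1,1,1,1,1,1,1]
  newtons: 25

```text
time: 42.3
tool_pos: [494.9, -304.5, 70.3]
tcp_rot: [3.141, -0.003, 0.002]
contact_force: [-0.5, 0.4, -0.3]
opening: 0.529
```

>>> jog_arm:
  delta_rot:
    - [0,0,0]
    - [0,0,0]
    - [0,0,0]
    - [0,0,0]
    - [0,0,0]
    - [0,0,0]
    - [0,0,0]
    - [0,0,0]
  travel:
    - [0,0,-12]
    - [0,0,-30]
    - [0,-10,-50]
    - [-2,-40,-60]
    - [-4,-80,-60]
    - [-6,-120,-60]
    - [-8,-160,-60]
    - [-10,-200,-60]
  grip: [1,1,1,1,1,1,1,1]

```text
time: 43.1
tool_pos: [484.3, -103.0, 130.9]
tcp_rot: [3.141, -0.004, 0.001]
contact_force: [0.4, -0.3, -1.9]
opening: 0.531
```

>>> jog_arm:
  delta_rot:
    - [0,-0.2,0]
    - [0,-0.2,0]
    - [0,-0.2,0]
    - [0,-0.2,0]
    - [0,-0.2,0]
    - [0,-0.2,0]
    - [0,-0.2,0]
    - [0,-0.2,0]
  travel:
    - [-2,-40,0]
    - [-4,-80,0]
    - [-6,-104,0]
    - [-6,-110,0]
    - [-6,-110,15]
    - [-6,-110,30]
    - [-6,-110,40]
    - [-6,-110,45]
  grip: [1,1,1,1,1,1,1,1]

```text
time: 43.9
tool_pos: [478.1, 6.3, 85.2]
tcp_rot: [3.141, 0.0, 0.001]
contact_force: [0.2, -0.5, -1.5]
opening: 0.527
```

>>> jog_arm:
  delta_rot:
    - [0,0,0]
    - [0,0,0]
    - [0,0,0]
    - [0,0,0]
    - [0,0,0]
    - [0,0,0]
    - [0,0,0]
    - [0,0,0]
  travel:
    - [0,-1,5]
    - [0,-1,9]
    - [0,-1,12]
    - [0,-1,13.6]
    - [0,-1,14]
    - [0,-1,14]
    - [0,-1,14]
    - [0,-1,14]
  grip: [1,1,1,1,1,1,-1,-1]

```text
time: 44.7
tool_pos: [478.5, 7.3, 71.5]
tcp_rot: [3.141, -0.001, 0.001]
contact_force: [-0.1, -0.3, 0.0]
opening: 0.663
```

>>> jog_arm:
  delta_rot:
    - [0,0,0]
    - [0,0,0]
    - [0,0,0]
    - [0,0,0]
    - [0,0,0]
    - [0,0,0]
    - [0,0,0]
    - [0,0,0]
  travel:
    - [0,0,0]
    - [0,0,0]
    - [0,0,-15]
    - [0,0,-50]
    - [2,30,-80]
    - [4,80,-84]
    - [6,130,-84]
    - [8,180,-84]
  grip: [-1,-1,-1,-1,-1,-1,-1,-1]

```text
time: 45.5
tool_pos: [486.9, -174.0, 156.5]
tcp_rot: [3.14, -0.003, 0.001]
contact_force: [0.7, 0.8, -0.9]
opening: 1.0
```

Round bottle: parked at (496.6, -371.2, 87.6).

>>> jog_arm:
  delta_rot:
    - [0,0,0]
    - [0,0,0]
    - [0,0,0]
    - [0,0,0]
    - [0,0,0]
    - [0,0,0]
    - [0,0,0]
    - [0,0,0]
  travel:
    - [2,45,0]
    - [4,90,0]
    - [6,135,0]
    - [8,180,0]
    - [10,197,0]
    - [10,197,0]
    - [10,197,10]
    - [10,197,20]
  grip: [-1,-1,-1,-1,-1,-1,-1,-1]

```text
time: 46.3
tool_pos: [497.1, -368.9, 136.3]
tcp_rot: [3.141, -0.002, 0.003]
contact_force: [-1.0, 0.3, -0.6]
opening: 0.999
```

>>> jog_arm:
  delta_rot:
    - [0,0,0]
    - [0,0,0]
    - [0,0,0]
    - [0,0,0]
    - [0,0,0]
    - [0,0,0]
    - [0,0,0]
    - [0,0,0]
  travel:
    - [0,2,15]
    - [0,2,30]
    - [0,2,40]
    - [0,2,46]
    - [0,2,48]
    - [0,2,48]
    - [0,2,48]
    - [0,2,48]
  grip: [-1,-1,-1,-1,-1,-1,1,1]
  newtons: 20

```text
time: 47.1
tool_pos: [497.6, -371.2, 88.9]
tcp_rot: [3.14, -0.003, 0.003]
contact_force: [0.5, 0.1, 0.7]
opening: 0.864
```

>>> jog_arm:
  delta_rot:
    - [0,0,0]
    - [0,0,0]
    - [0,0,0]
    - [0,0,0]
    - [0,0,0]
    - [0,0,0]
    - [0,0,0]
    - [0,0,0]
  travel:
    - [0,0,0]
    - [0,0,0]
    - [0,0,0]
    - [0,0,0]
    - [0,0,0]
    - [0,0,0]
    - [0,0,0]
    - [0,0,0]
  grip: [1,1,1,1,1,1,1,1]
  newtons: 25

```text
time: 47.9
tool_pos: [497.7, -371.2, 88.9]
tcp_rot: [3.14, -0.003, 0.003]
contact_force: [1.2, -0.2, -0.2]
opening: 0.332
```

>>> jog_arm:
  delta_rot:
    - [0,0,0]
    - [0,0,0]
    - [0,0,0]
    - [0,0,0]
    - [0,0,0]
    - [0,0,0]
    - [0,0,0]
    - [0,0,0]
  travel:
    - [0,0,-12]
    - [0,0,-30]
    - [0,-10,-50]
    - [-2,-40,-60]
    - [-4,-80,-60]
    - [-6,-120,-60]
    - [-8,-160,-60]
    - [-10,-200,-60]
  grip: [1,1,1,1,1,1,1,1]

```text
time: 48.7
tool_pos: [486.6, -169.7, 149.3]
tcp_rot: [3.14, -0.004, 0.002]
contact_force: [1.1, 0.1, -1.1]
opening: 0.333
```

>>> jog_arm:
  delta_rot:
    - [0,-0.2,0]
    - [0,-0.2,0]
    - [0,-0.2,0]
    - [0,-0.2,0]
    - [0,-0.2,0]
    - [0,-0.2,0]
    - [0,-0.2,0]
    - [0,-0.2,0]
  travel:
    - [-3,-40,0]
    - [-6,-80,0]
    - [-8,-105,0]
    - [-8,-112,0]
    - [-8,-112,15]
    - [-8,-112,30]
    - [-8,-112,40]
    - [-8,-112,45]
  grip: [1,1,1,1,1,1,1,1]

```text
time: 49.5
tool_pos: [478.2, -58.3, 103.5]
tcp_rot: [3.14, 0.001, 0.002]
contact_force: [-0.3, 0.1, -1.4]
opening: 0.335
```

>>> jog_arm:
  delta_rot:
    - [0,0,0]
    - [0,0,0]
    - [0,0,0]
    - [0,0,0]
    - [0,0,0]
    - [0,0,0]
    - [0,0,0]
    - [0,0,0]
  travel:
    - [0,-0.5,5]
    - [0,-0.5,9]
    - [0,-0.5,12]
    - [0,-0.5,13.2]
    - [0,-0.5,13.6]
    - [0,-0.5,13.6]
    - [0,-0.5,13.6]
    - [0,-0.5,13.6]
  grip: [1,1,1,1,1,1,-1,-1]

```text
time: 50.3
tool_pos: [478.6, -57.9, 90.3]
tcp_rot: [3.14, -0.0, 0.002]
contact_force: [-0.9, 0.4, 0.4]
opening: 0.475
```

>>> jog_arm:
  delta_rot:
    - [0,0,0]
    - [0,0,0]
    - [0,0,0]
    - [0,0,0]
    - [0,0,0]
    - [0,0,0]
    - [0,0,0]
    - [0,0,0]
  travel:
    - [0,0,0]
    - [0,0,0]
    - [0,0,-15]
    - [0,0,-50]
    - [2,30,-80]
    - [4,80,-100]
    - [6,130,-120]
    - [8,180,-120]
  grip: [-1,-1,-1,-1,-1,-1,-1,-1]

```text
time: 51.1
tool_pos: [488.0, -232.5, 213.3]
tcp_rot: [3.137, -0.005, 0.003]
contact_force: [1.3, 0.3, -0.4]
opening: 1.002
```

>>> jog_arm:
  delta_rot:
    - [0,0,0]
    - [0,0,0]
    - [0,0,0]
    - [0,0,0]
    - [0,0,0]
    - [0,0,0]
    - [0,0,0]
    - [0,0,0]
  travel:
    - [0,40,0]
    - [0,80,0]
    - [0,120,0]
    - [0,150,0]
    - [0,160,0]
    - [0,160,0]
    - [0,160,0]
    - [0,160,0]
  grip: [-1,-1,-1,-1,-1,-1,-1,-1]

```text
time: 51.9
tool_pos: [488.6, -390.6, 214.3]
tcp_rot: [3.138, -0.006, 0.004]
contact_force: [-0.3, 0.5, -0.2]
opening: 1.001
```

Run:
```python
from h import *
a=bot.capture("scene");b=bot.capture("top")
t0=cv2.imread("pics/top0.png"); s0=cv2.imread("pics/scene0.png")
f=lambda i:cv2.resize(i[225:345,240:400],None,fx=2.4,fy=2.4,interpolation=cv2.INTER_CUBIC)
g=lambda i:cv2.resize(i[170:320,220:410],None,fx=2,fy=2)
cv2.imwrite("pics/z.png",np.vstack([np.hstack([f(t0),f(b)]),np.hstack([cv2.resize(g(s0),(384,300)),cv2.resize(g(a),(384,300))])]))
# cap shifts by template match
for n,i0,i1,bx in[("sq",t0,b,(265,287,32,34)),("jar",t0,b,(299,279,42,40)),("round",t0,b,(338,273,36,38)),("sq_s",s0,a,(331,182,34,65)),("jar_s",s0,a,(296,190,34,60)),("round_s",s0,a,(263,188,34,70))]:
    x,y,w,h=bx; r=cv2.matchTemplate(i1[y-15:y+h+15,x-15:x+w+15],i0[y:y+h,x:x+w],cv2.TM_CCOEFF_NORMED); _,v,_,p=cv2.minMaxLoc(r); print(n,round(v,2),p[0]-15,p[1]-15)
print(bot.sense()['tool_pos'],bot.sense()['contact_force'])
```

```text
sq 0.9 -1 0
jar 0.58 0 0
round 0.84 0 1
sq_s 0.96 0 0
jar_s 0.99 0 0
round_s 0.89 -1 0
[ 488.7126793  -390.92810635  214.48572493] [0.12163941 0.14389522 0.37633161]
```

View pics/z.png

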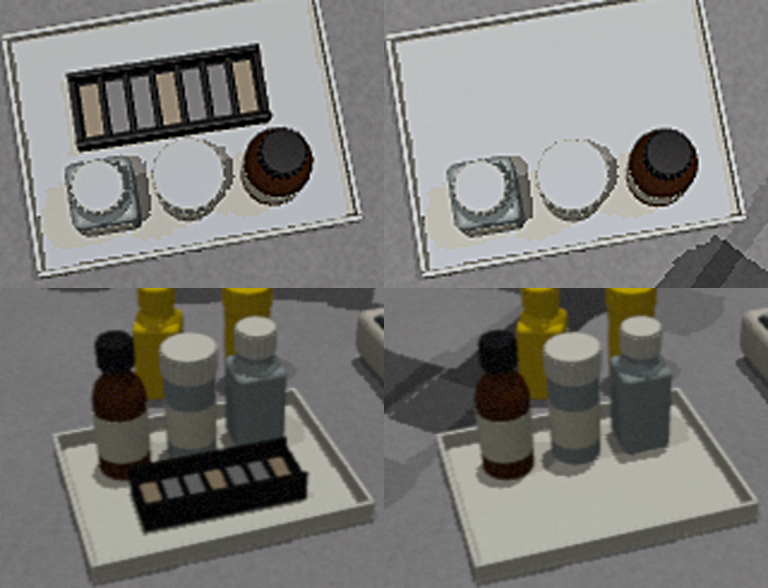

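All three bottles stand upright on their starting spots, within about 1 px in both views. The carrier is on the pan and the arm is clear, so I'm handing in.

```bash
python3 -c "
from station import bot
print(bot.sign_off())"
```

```text
the job is handed in; nothing more can be done
None
```

I parked the three bottles in the steel tray, set the carrier flat on the balance pan, put every bottle back on its own spot, and handed the job in at about 52 s. The sign-off gave no verdict.

**Bottles:** image matching of before and after pictures shows each one within about 1 px (roughly 2 mm) of where it started. All three are upright in both views. The jar's top-view match score was weak (0.58), but its scene-view match was strong (0.99) and both showed no shift.

**Carrier:** I measured its centre at about (547, 328) mm against a pan centre of (548, 330) mm. That check was made right after I released it, and I did not measure it again at the end.

**Bystanders:** I never went near the green bin or the glass dish. They looked untouched midway, but I did not measure them at the end.

**What disagreed:** the reported tool height was 24 mm lower than the real fingertips. I noticed this in the pictures and confirmed it by touching the steel tray's floor with about 26 N, then corrected all heights for it.

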